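# Slip the long bar under the sprung hold-down of the tacking jig

## Robot

A 6-joint arm with a two-finger parallel gripper is mounted at the origin on the work surface. World frame = base frame: x ahead of the robot, y to its left, z up, the work surface at z = 0. Lengths are in m, angles in degrees, forces in N, time in s.
With the tool pointing down it reaches from about 0.375 to 0.9 m from the base axis. Payload 3.1 kg.
Tool frame: the origin (TCP) lies at the very end of the fingers, on their centre line; the grasp point (between the pads) lies 19 mm behind it; z points along the fingers, y is the line along which they close (so a half turn about z gives the same grasp; the last joint's range is limited). The gripper opens to 87 mm and grips with 3 to 60 N. Pads are 19 mm wide; open, the fingers measure 117 mm over their backs; the gripper's body (75 mm by 190 mm) begins 51 mm behind the grasp point.
Start: joints at [54.803, 30.224, 82.088, -0, 67.689, -10.227], TCP at [0.264, 0.567, 0.223] pointing down, gripper open.
Joint ranges: [-176.69, 176.69], [-43.24, 126.21], [12.49, 139.97], [-82, 262], [0, 151.66], [-163.58, 163.58]. Speed limits (degrees/s): [159.86, 159.86, 180, 180, 180, 180].

## Interface

Orientations are given as a 3x3 rotation matrix whose columns are the frame's x, y, z axes.
In Python, from rig import * gives the robot as it stands.
- The arm moves only by the tool jog_arm, never from a script. Its arguments are lists of equal length, an entry for each row: "delta_pos": the shift along the world's x, y, z in cm, a list of three; "turn": the turn about the world's z in degrees; "grip": the closure, from 0 (fully open) to 1 (shut). In form: {"delta_pos": [[x, y, z], ...], "turn": [turn, ...], "grip": [grip, ...]}. A call has 1 to 12 rows; each row is the pose to reach, as a shift and turn from the pose commanded when the call began; what a row does not reach only later rows make up. A row lasts 1/8 s, in which the tool goes at most 62.5 mm and 10.7 degrees, less where a joint would pass 70% of its speed; a pose out of reach is approached as far as the arm can. A call with a gripper value outside its range is refused whole. The fingers move at their own pace and stop on an object; the grip force is fixed at half the most. Time passes only in rows, so rows that repeat a pose let the fingers close. It gives the time, the measured TCP pose, the force, the opening and the grip force at its end, in the units of the state.
- read_state(): the state, without advancing time (a new reading comes with each control period).
- capture(name): name is "scene" or "side" or "wrist"; returns a dict with "color" (420x560x3 uint8, blue, green, red), "fovy" (degrees; the focal length in pixels is half the picture's height over the tangent of half this angle, whatever the lens; pixels are square), "cx", "cy" (the principal point, pixels), "camera_from_world" (4x4, takes a point from world to camera coordinates). Camera axes: x right, y up, looking along -z (the intrinsics and any distortion apply to the point x, -y, -z); pixel columns grow to the right and rows downward; lengths in m; the calibration is good to about 2 mm. A picture is of the moment at which its call begins. There is no depth.
- hand_in(): hands the job in; it is judged then, once.
The state is a dict: "time_s": time; "joint_positions": joint angles; "qvel": joint speeds; "tau": joint torques, N m; "position": TCP position; "tcp_rot": TCP orientation; "force": force on the tool from outside, world axes, zero at the start; "moment": the same for the moment, N m; "opening": opening from 0.0 (shut) to 1.0 (fully open); "grasp_force": force on a finger pad.
Only numpy, scipy, OpenCV 4.12 (cv2) and the standard library are available. Lean on these libraries where they do the work, as an engineer would, in place of code of your own. Each camera call takes 0.05 s, during which the arm holds its last target. There are 200 camera calls.

## Task

Load the long loose steel bar into the tacking jig: push its nose under the turned-up toe of the sprung hold-down arm so that the arm is lifted by the bar, and slide it flat on top of the stack, along the fence, until it is fully home against the end stop. Feel for the stop and stay gentle: neither ram the stop nor force the arm (no more than about 15 N on the stop, 20 N on the arm). Then let go so that the arm bears down on the bar, and leave the other things on the bench where they are.

Things in the scene. Friction and masses are not known exactly. Their poses are not given: they have to be found in the camera images.
- bar_mid (a point): Centre (half-way up) of the long loose bar: plain dark flat steel bar, 185 mm long (x), 30 wide (y), 8 thick (z), about 0.35 kg, both ends alike, flat on the cutting mat (mat top 3 mm above the bench). Grip it across its width near its tail: once home, the last 60 mm of it stick out freely past stack and jig, 40 mm above the mat; the gripper has room only there. So held, it tips easily.
- jig: Fixed steel tacking jig on the mat; origin on the underside of its base plate. x: push-in direction, from the open tail side to the end stop; y: across, to the fence; z up. Base plate 16 mm thick, x -45 to +170 mm, y -50 to +50. Nip-screw block at y -30 to -50, up to z 32 mm, clear of the bar. Hinge post at x 111 to 137 mm; nothing is higher than 80 mm.
- stack_top (a point): Point on the flat top of the stack, 40 mm above the jig's origin, axes as the jig. The stack: three 8 mm bars, 30 mm wide (y -15 to +15), 125 mm long, already tacked and nipped fast, butting on the end stop: a dark block 32 mm wide, its upright face rising 7 mm above this top. The stop is set by hand, its place not measured: its face is anywhere 46 to 76 mm along +x from here. Find it by touch.
- fence (a point): Point on the fence's upright face, level with the stack's top, at x = 0, y = +15 mm of the jig; the face looks to -y, is flush with the stack's side, runs from x -40 to +44 mm and rises 6 mm above the stack's top. The bar's side goes along it. Bar, stack, fence, stop and arm are ground, lightly oiled steel (friction about 0.3).
- toe (a point): Lowest point of the sprung hold-down arm: the bend (knee), middle of its 22 mm width. Arm down, it rests on the stack's top at x = 12 mm, y = 0 of the jig. From here its turned-up toe rises straight to the toe tip. A bar pushed along +x on the stack meets this 28-degree ramp and lifts the arm: about 8 to 13 N along x while lifting, then 4 to 7 N to slide on beneath it.
- toe_tip (a point): Tip of the arm's turned-up toe, 32 mm towards the jig's -x from the knee and 17 mm above it (underside). From the knee the other way the arm, a flat spring-steel gooseneck strip, runs towards +x well above bar and stop to its hinge pin.
- holddown (a joint): Lift of the sprung hold-down arm (rad) about its hinge pin, across the jig at x = 124 mm, z = 64 mm. 0: down on the bare stack; grows as the toe rises, 0.5 at most; about 0.07 when bearing on the 8 mm bar. The spring presses down at the knee with about 4 N at 0 and 5.5 N at 0.07.
- pan: Bystander: open steel pan, 96 mm across, 50 mm high, with two small black side handles; origin at the centre of its underside.
- square: Bystander: engineer's square lying flat, black stock 100 x 22 x 18 mm (along its y), 150 mm bright blade along its x; origin under the middle of the stock.
- plates: Bystander: tacked pile of four short steel plates, 55 x 42 x 24 mm; origin at the centre of its underside.
- marker: Bystander: white marker pen with black cap lying along its x axis, 135 mm long, 15 mm thick; origin at its middle, on the underside.
Mind the look-alikes: they are no part of the job. Several things have the shape of the jig; the one meant has the colours described above.

How it is judged:
By the outcome, as a careful person would: the job done as asked, in the order asked, and still so for the second after the job is handed in, with the robot touching nothing.
It also fails if it takes over 72 s, if anything falls off the work surface, if the arm or the gripper's body presses on something with over 40 N, if the wrist force passes 120 N, or if a joint passes its speed limit or range.

## Working session

There is one attempt and no reset: what is moved stays moved. The work goes in short steps, Python scripts to look and compute and a tool call to move; the robot and the scene stay as the last step left them, time stands still between calls to the robot, and variables do not carry over. Pictures are saved under pics/ and viewed, at most 11 in all, crops included, and the job is handed in when it is done.

Besides the shell and the picture viewer there is one more tool, called after "Request:" by a JSON object that holds its "op" and its "data". jog_arm: Moves the arm, as the interface text tells. Its arguments: {"type":"object","properties":{"delta_pos":{"type":"array"},"turn":{"type":"array"},"grip":{"type":"array"}},"required":["delta_pos","turn","grip"]}

```bash
mkdir -p pics
cat > h.py <<'E'
from rig import *
import numpy as np, cv2, pickle
def snap(n,f):
    c=capture(n); cv2.imwrite(f'pics/{f}.png',c['color']); pickle.dump(c,open(f'pics/{f}.pkl','wb')); return c
def ld(f): return pickle.load(open(f'pics/{f}.pkl','rb'))
def foc(c): return c['color'].shape[0]/2/np.tan(np.radians(c['fovy'])/2)
def back(c,u,v,z):
    f=foc(c); T=np.linalg.inv(c['camera_from_world'])
    d=T[:3,:3]@np.array([(u-c['cx'])/f,-(v-c['cy'])/f,-1]); o=T[:3,3]
    return o+d*(z-o[2])/d[2]
def proj(c,p):
    q=c['camera_from_world']@np.append(p,1); f=foc(c)
    return np.array([c['cx']+f*q[0]/-q[2], c['cy']-f*q[1]/-q[2]])
E
python3 - <<'E'
from h import *
for n in("scene","side","wrist"):
    c=snap(n,n+'0'); print(n,c.keys(),c['fovy'],c['cx'],c['cy'],np.linalg.inv(c['camera_from_world']).round(3).tolist())
a=ld('scene0')['color'];b=ld('side0')['color']
s=read_state();print(s)
E
```

```text
scene dict_keys(['color', 'fovy', 'cx', 'cy', 'camera_from_world']) 44.42130135398388 277.09455689212524 205.98057162174192 [[-0.771, -0.383, 0.509, 1.306], [0.637, -0.432, 0.639, 1.044], [-0.024, 0.816, 0.577, 0.893], [0.0, 0.0, 0.0, 1.0]]
side dict_keys(['color', 'fovy', 'cx', 'cy', 'camera_from_world']) 56.66855589276041 283.063786092275 211.04493191540865 [[0.938, 0.229, -0.26, 0.273], [-0.346, 0.6, -0.721, -0.765], [-0.009, 0.766, 0.643, 0.883], [0.0, 0.0, 0.0, 1.0]]
wrist dict_keys(['color', 'fovy', 'cx', 'cy', 'camera_from_world']) 64.4235493073017 277.41172434417376 207.13889978726502 [[0.421, -0.865, -0.272, 0.189], [0.907, 0.401, 0.128, 0.601], [-0.001, -0.301, 0.954, 0.384], [0.0, 0.0, 0.0, 1.0]]
{'time_s': 0.15, 'joint_positions': array([ 5.48032329e+01,  3.02669523e+01,  8.21370768e+01,  2.46494963e-04,
        6.76896582e+01, -1.02282968e+01]), 'qvel': array([ 0.05494771, -0.1010904 , -0.16849215, -0.06905717,  0.10709217,
       -0.03020031]), 'tau': array([ 5.45821479e-05, -4.40430236e+01, -1.76842475e+01,  6.33306499e-02,
        5.53039857e-02, -1.13608792e-04]), 'position': array([0.26349116, 0.5661486 , 0.22180764]), 'tcp_rot': array([[-9.06539386e-01,  4.22120181e-01, -9.45731411e-04],
       [ 4.22121138e-01,  9.06538452e-01, -1.33391509e-03],
       [ 2.94269409e-04, -1.60845979e-03, -9.99998663e-01]]), 'force': array([ 0.83380509, -0.53993565, -0.14635743]), 'moment': array([-0.05610755,  0.01836993,  0.00395199]), 'grasp_force': 0.0, 'opening': 0.9976499548717332}
```

View pics/scene0.png

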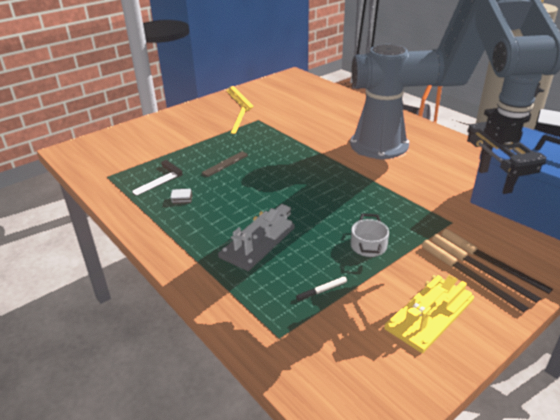

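View pics/side0.png

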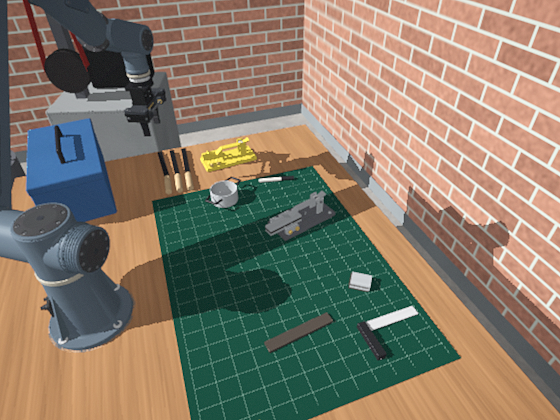

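The grey jig on the mat (scene 258,236; side 300,214) is the one meant: steel-coloured with a dark stop. The two yellow jig-shaped objects (scene 430,310 and 238,105) are look-alikes. The long dark bar is at scene (225,164), side (300,332). I'll confirm both in an enlarged crop.

Run:
```python
from h import *
c=ld('side0');a=c['color']
j=cv2.resize(a[180:250,250:350],(800,560),interpolation=cv2.INTER_CUBIC)
cv2.imwrite('pics/sj.png',j)
s=ld('scene0')['color']
j=cv2.resize(s[195:275,210:310],(750,600),interpolation=cv2.INTER_CUBIC)
cv2.imwrite('pics/cj.png',j)
for n,pts in(('side0',[(266,346),(328,316),(334,321),(269,350),(300,332)]),('scene0',[(205,173),(244,154),(225,163)])):
    for p in pts: print(n,p,back(ld(n),*p,.011).round(4))
```

```text
side0 (266, 346) [ 0.4066 -0.2579  0.011 ]
side0 (328, 316) [ 0.5869 -0.2326  0.011 ]
side0 (334, 321) [ 0.595 -0.252  0.011]
side0 (269, 350) [ 0.4101 -0.2707  0.011 ]
side0 (300, 332) [ 0.4999 -0.251   0.011 ]
scene0 (205, 173) [ 0.5857 -0.2345  0.011 ]
scene0 (244, 154) [ 0.4144 -0.2503  0.011 ]
scene0 (225, 163) [ 0.4992 -0.2438  0.011 ]
```

View pics/sj.png

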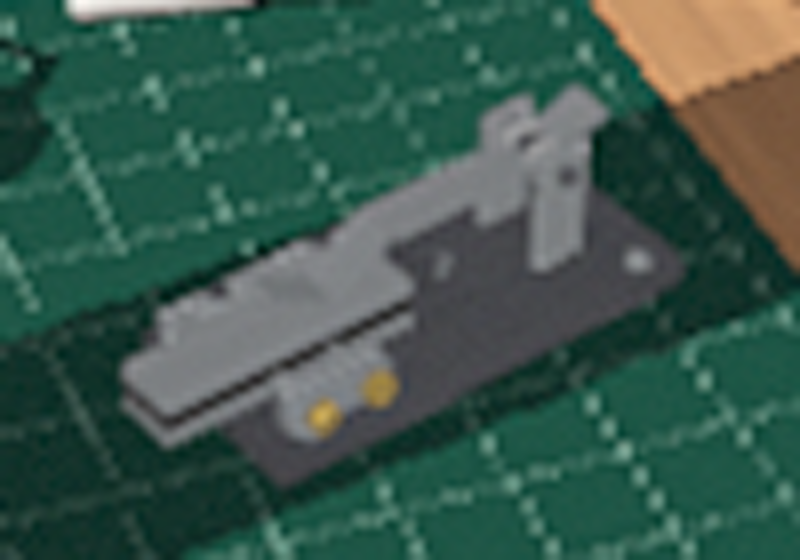

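View pics/cj.png

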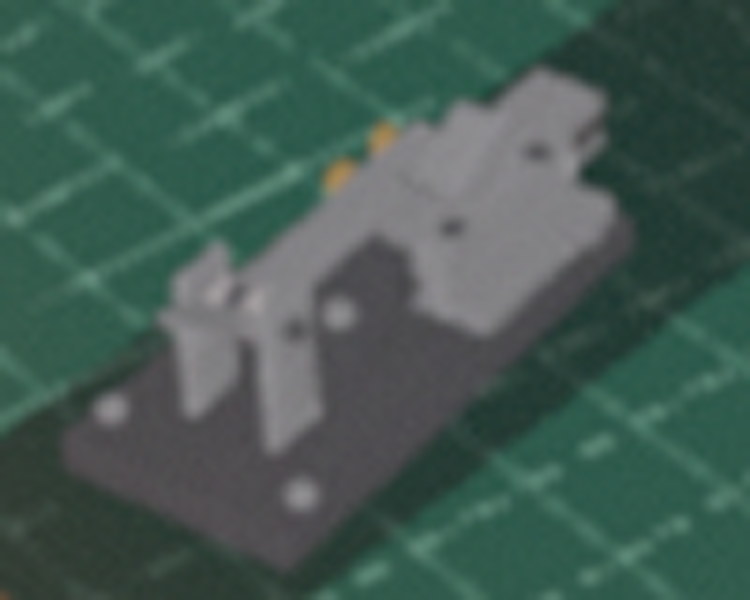

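Both crops show the grey jig: arm with toe on the left (robot side), hinge post on the right, brass nip screws on −y, fence on +y. I'll fit the jig pose from its corners.

Run:
```python
from h import *
from scipy.optimize import least_squares
S=ld('side0');C=ld('scene0')
sd=lambda u,v:(250+u/8,180+v/8); sc=lambda u,v:(210+u/7.5,195+v/7.5)
obs=[(S,sd(285,488),(-45,-50,0)),(S,sd(685,262),(170,-50,8)),(C,sc(290,572),(170,50,0)),(C,sc(62,450),(170,-50,8)),(C,sc(632,240),(-45,50,8)),(C,sc(270,450),(137,13,16)),]
def w(p,q):
    a=p[2];R=np.array([[np.cos(a),-np.sin(a)],[np.sin(a),np.cos(a)]]);q=np.array(q)/1000
    return np.r_[p[:2]+R@q[:2],q[2]+.003]
f=lambda p:np.concatenate([proj(c,w(p,q))-uv for c,uv,q in obs[:5]])
r=least_squares(f,[.7,.1,.1]);print(r.x,np.degrees(r.x[2]),r.fun.round(1))
for n in [(122,370),(170,425)]: print('stacktail',back(S,*sd(*n),.043))
```

```text
[0.61135449 0.13941295 0.28279085] 16.2027223504189 [-0.7  0.1 -0.8  0.4 -0.3  0.8 -0.5  0.7 -0.2 -0.9]
stacktail [0.53267934 0.12637741 0.043     ]
stacktail [0.54024678 0.08909718 0.043     ]
```

Request:
{"op": "jog_arm", "data": {"delta_pos": [[3.5,-4.3,0],[7,-8.5,0],[10.5,-13,0],[14,-17,0],[17.5,-21.5,0],[21,-26,0],[24.5,-30,0],[28,-34.5,-1],[31.5,-39,-2],[34,-42.5,-3],[34,-42.5,-3],[34,-42.5,-3]], "turn": [5,10,15,20,25,30,35,41,41,41,41,41], "grip": [0,0,0,0,0,0,0,0,0,0,0,0]}}

```text
time_s: 1.65
position: [0.6031, 0.1418, 0.1921]
tcp_rot: [[-0.961, -0.276, -0.002], [-0.276, 0.961, 0.0], [0.001, 0.001, -1.0]]
force: [-0.0, 0.5, 0.2]
opening: 0.999
grasp_force: 0.0
```

Run:
```python
from h import *
c=snap('wrist','w1');cv2.imwrite('pics/w1b.png',cv2.resize(c['color'],(800,600),interpolation=cv2.INTER_CUBIC))
s=read_state();print(s['position'],s['tcp_rot'][:,0],s['joint_positions'])
```

```text
[0.60292037 0.1424111  0.19244875] [-9.60942361e-01 -2.76747050e-01  9.21276438e-04] [ 2.95454469e+00  3.17637615e+01  8.46091207e+01  3.03534919e-02
  6.36876566e+01 -1.03125067e+02]
```

View pics/w1b.png

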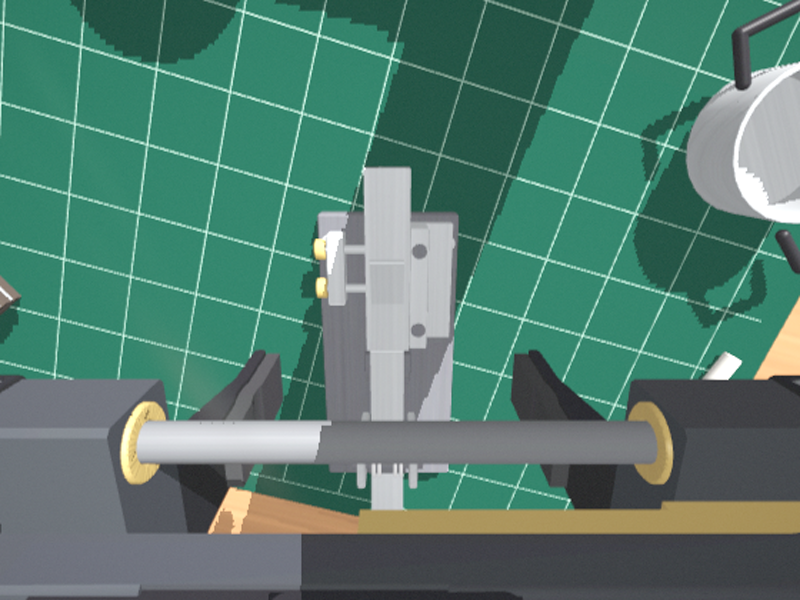

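The wrist view shows the jig (image up = jig −x): stack tail corners (365,167),(411,167); base-plate tail corners (318,212),(458,212); toe tip near v=262; fence at u 411–452. I'll refine the pose with these.

Run:
```python
from h import *
from scipy.optimize import least_squares
c=ld('w1');k=1/1.42857
obs=[((318,213),(-45,-50,16)),((458,213),(-45,50,16)),((365,167),('t',-15,40)),((411,167),('t',15,40)),((370,262),(-20,-11,57)),((404,262),(-20,11,57)),((411,349),(44,15,46)),((366,351),(None,-15,40)),((330,471),(170,-50,16))]
def w(p,q):
    a=p[2];R=np.array([[np.cos(a),-np.sin(a)],[np.sin(a),np.cos(a)]]);q=np.array(q)/1000
    return np.r_[p[:2]+R@q[:2],q[2]+.003]
def P(p,q):
    x=p[3]*1000 if q[0]=='t' else p[4]*1000 if q[0] is None else q[0]
    return proj(c,w(p,(x,)+q[1:]))
f=lambda p:np.concatenate([P(p,q)-np.array(uv)*k for uv,q in obs])
r=least_squares(f,[.61,.14,.28,-.07,.05],loss='soft_l1');print(r.x.round(4),np.degrees(r.x[2]));print(f(r.x).reshape(-1,2).round(1).tolist())
# side/scene tail prior
print('bar', [back(c,0,285*k,.011)])
S=ld('side0')
im=cv2.resize(S['color'][300:365,255:345],(800,578),interpolation=cv2.INTER_CUBIC);cv2.imwrite('pics/bar.png',im)
```

```text
[ 0.6121  0.138   0.2791 -0.0774  0.0492] 15.99182709084552
[[-0.7, 0.3], [1.2, 0.4], [-0.8, -0.0], [0.2, 0.0], [0.1, -0.2], [0.6, -0.1], [-0.9, -0.9], [0.9, -0.0], [-0.3, 0.7]]
bar [array([ 0.70190819, -0.1399577 ,  0.011     ])]
```

Request:
{"op": "jog_arm", "data": {"delta_pos": [[-1.5,-5.5,0],[-3,-11,0],[-4.5,-16.5,0],[-6,-22,0],[-8,-28,0],[-10,-34,-1],[-11,-39,-3],[-11,-39,-3],[-11,-39,-3]], "turn": [-2,-4,-6,-8,-10,-10,-10,-10,-10], "grip": [0,0,0,0,0,0,0,0,0]}}

```text
time_s: 2.82
position: [0.4938, -0.2469, 0.1628]
tcp_rot: [[-0.994, -0.106, -0.0], [-0.106, 0.994, 0.001], [0.0, 0.001, -1.0]]
force: [-0.3, 0.7, 0.7]
opening: 1.002
grasp_force: 0.0
```

Run:
```python
from h import *
c=snap('wrist','w2');cv2.imwrite('pics/w2b.png',cv2.resize(c['color'],(800,600),interpolation=cv2.INTER_CUBIC))
s=read_state();print(s['position'],s['tcp_rot'][:,0],s['force'])
```

```text
[ 0.494127   -0.24656587  0.16301666] [-9.94255614e-01 -1.07031417e-01 -2.21300554e-04] [-0.60368166  0.14493031  0.19020683]
```

View pics/w2b.png

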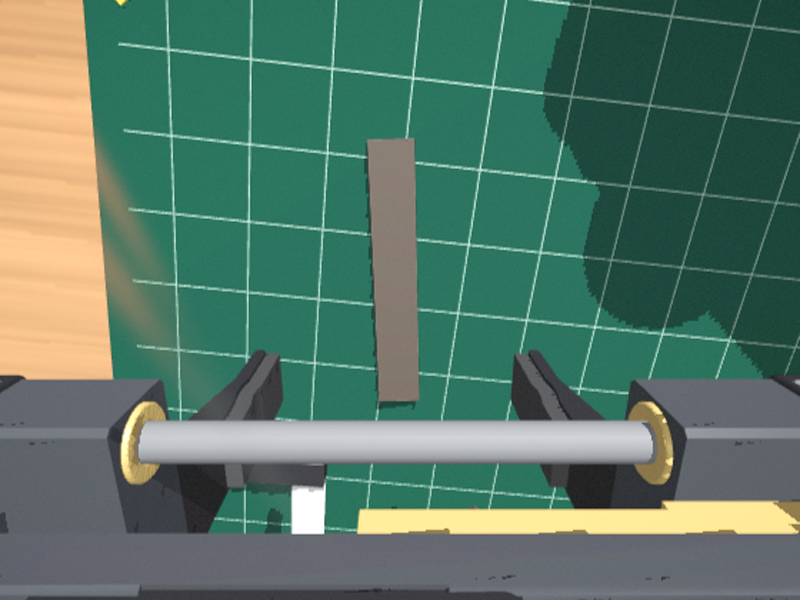

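The bar's top corners are (368,140),(413,139) at the tail and (379,401),(418,401) at the nose. The square's black stock end is at (327,465–487), near the left finger.

Run:
```python
from h import *
c=ld('w2');k=1/1.42857
b=lambda u,v,z=.011:back(c,u*k,v*k,z)
T=[b(368,140),b(413,139)];N=[b(379,401),b(418,400)]
t=sum(T)/2;n=sum(N)/2;d=n-t;L=np.linalg.norm(d);d/=L
print(t,n,L,np.degrees(np.arctan2(d[1],d[0])), 'mid',(t+n)/2,'w',np.linalg.norm(T[0]-T[1]))
g=(t+n)/2-.0075*d;print('grip',g)
q=np.array([-d[1],d[0],0])
for p in [(327,465),(327,487),(240,458)]:
    x=b(*p,.021)-g;print('square rel',x@d,x@q)
```

```text
[ 0.40871505 -0.26017324  0.011     ] [ 0.5915287 -0.2352226  0.011    ] 0.18450844557500856 7.771781556351211 mid [ 0.50012187 -0.24769792  0.011     ] w 0.0282239830946688
grip [ 0.49269076 -0.24871213  0.011     ]
square rel 0.14727528439024118 -0.055319513390026685
square rel 0.16718365249834669 -0.056763415590270934
square rel 0.13917958548520232 -0.12014304667314973
```

Request:
{"op": "jog_arm", "data": {"delta_pos": [[-0.1,-0.1,-4],[-0.1,-0.1,-9],[-0.1,-0.1,-12.5],[-0.1,-0.1,-14.5],[-0.1,-0.1,-15.5],[-0.1,-0.1,-15.8],[-0.1,-0.1,-15.8]], "turn": [1.8,1.8,1.8,1.8,1.8,1.8,1.8], "grip": [0,0,0,0,0,0,0]}}

```text
time_s: 3.75
position: [0.4935, -0.2493, 0.0053]
tcp_rot: [[-0.991, -0.137, 0.001], [-0.137, 0.991, -0.001], [-0.001, -0.001, -1.0]]
force: [-1.0, 0.2, -0.2]
opening: 0.996
grasp_force: 0.0
```

Request:
{"op": "jog_arm", "data": {"delta_pos": [[0,0,0],[0,0,0],[0,0,0],[0,0,0],[0,0,0],[0,0,0],[0,0,0],[0,0,0]], "turn": [0,0,0,0,0,0,0,0], "grip": [1,1,1,1,1,1,1,1]}}

```text
time_s: 4.75
position: [0.4927, -0.2492, 0.0045]
tcp_rot: [[-0.991, -0.136, -0.0], [-0.136, 0.991, 0.0], [0.0, 0.0, -1.0]]
force: [-0.9, -0.2, -0.1]
opening: 0.336
grasp_force: 30.0
```

Request:
{"op": "jog_arm", "data": {"delta_pos": [[0,0,1.5],[0,0,4],[0,0.5,7],[-0.2,2,8.5],[-0.5,5,9],[-1,9,9],[-1.4,13,9],[-1.8,17,9],[-2.2,21,9],[-2.6,25,9],[-3,29,9],[-3.3,32,9]], "turn": [0,0,0,1,2,3,4,5,6,7,8,8.2], "grip": [1,1,1,1,1,1,1,1,1,1,1,1]}}

```text
time_s: 6.25
position: [0.4579, 0.0728, 0.0946]
tcp_rot: [[-0.961, -0.278, -0.002], [-0.278, 0.961, 0.0], [0.002, 0.001, -1.0]]
force: [0.6, -0.3, -3.6]
opening: 0.339
grasp_force: 30.0
```

Request:
{"op": "jog_arm", "data": {"delta_pos": [[-0.1,1.3,0],[-0.1,2,-0.5],[-0.1,2.1,-1],[-0.1,2.1,-1],[-0.1,2.1,-1]], "turn": [0,0,0,0,0], "grip": [1,1,1,1,1]}}

```text
time_s: 6.88
position: [0.459, 0.0909, 0.0844]
tcp_rot: [[-0.961, -0.275, -0.0], [-0.275, 0.961, -0.0], [0.0, -0.0, -1.0]]
force: [-0.1, 0.6, -4.1]
opening: 0.335
grasp_force: 30.0
```

Run:
```python
from h import *
c=snap('wrist','w3');s=snap('side','s3');
a=cv2.resize(c['color'],(800,600),interpolation=cv2.INTER_CUBIC)[60:520,230:560]
b=cv2.resize(s['color'][160:290,200:332],(467,460),interpolation=cv2.INTER_CUBIC)
cv2.imwrite('pics/m3.png',np.hstack([a,b]))
st=read_state();print(st['position'],st['force'],st['moment'],st['opening'])
```

```text
[0.45902962 0.09101721 0.0845704 ] [-0.07750768  0.28364936 -3.90122932] [ 0.04648335 -0.0164668  -0.03723221] 0.3331959658853029
```

View pics/m3.png

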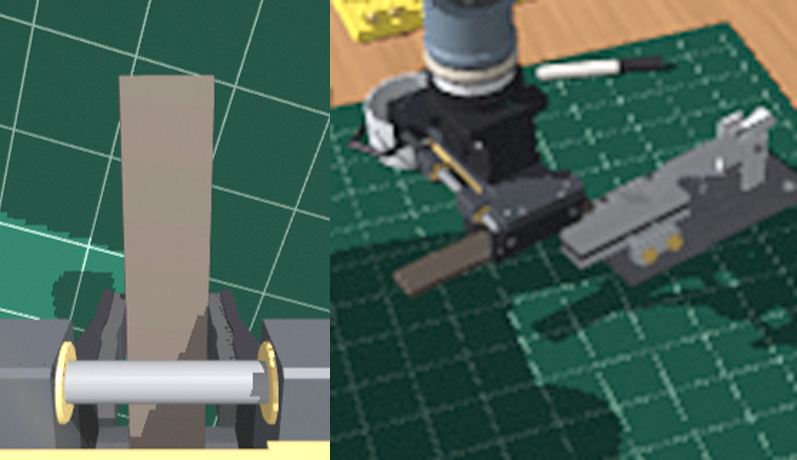

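The bar is square in the fingers, tail corners at full-frame (350,136),(444,135); the side view shows it behind the stack. I'll check tilt and the nose position.

Run:
```python
from h import *
c=ld('w3');k=1/1.42857;p0=np.array([.459,.0909,.0845])
a=np.radians(16);ex=np.array([np.cos(a),np.sin(a),0]);ey=np.array([-ex[1],ex[0],0])
for z in(.081,.086,.091,.096,.101):
    A=back(c,350*k,136*k,z);B=back(c,444*k,135*k,z);m=(A+B)/2-p0
    print(z,np.linalg.norm(A-B).round(4),m@ex,m@ey,np.degrees(np.arctan2(*(A-B)[:2])))
o=np.array([.612,.138,.003]);print((p0-o)@ex,(p0-o)@ey)
for u,v in((358,350),(440,350)): # bar edges near pads
    A=back(c,u*k,v*k,.091)-p0;print(A@ex,A@ey)
```

```text
0.081 0.031 -0.08580721380428376 -0.00041985189348273566 163.40902341644096
0.086 0.0301 -0.08571169152424973 -0.00042406412810405404 163.40902341644096
0.091 0.0292 -0.08561616924421572 -0.0004282763627253759 163.40902341644087
0.096 0.0282 -0.08552064696418167 -0.0004324885973467215 163.40902341644087
0.101 0.0273 -0.0854251246841477 -0.00043670083196801265 163.4090234164409
-0.16005555893754342 -0.0031029104386939735
-0.01324467020584995 -0.014255730820565691
-0.013258330627999828 0.014930389580311657
```

Request:
{"op": "jog_arm", "data": {"delta_pos": [[0,0.1,-1],[0,0.1,-2.2],[0,0.1,-3.2],[0,0.1,-3.7],[0,0.1,-3.7],[0.5,0.25,-3.7],[1,0.4,-3.7],[1.5,0.5,-3.7],[2,0.65,-3.7],[2,0.65,-3.7],[2,0.65,-3.7]], "turn": [0,0,0,0,0,0,0,0,0,0,0], "grip": [1,1,1,1,1,1,1,1,1,1,1]}}

```text
time_s: 8.35
position: [0.4785, 0.0981, 0.0475]
tcp_rot: [[-0.961, -0.276, -0.001], [-0.276, 0.961, -0.0], [0.001, 0.0, -1.0]]
force: [0.4, -0.6, -3.8]
opening: 0.338
grasp_force: 30.0
```

Run:
```python
from h import *
s=snap('side','s4');q=snap('scene','c4')
b=cv2.resize(s['color'][190:250,240:340],(800,480),interpolation=cv2.INTER_CUBIC)
b2=cv2.resize(q['color'][190:265,220:320],(800,600),interpolation=cv2.INTER_CUBIC)
cv2.imwrite('pics/m4.png',np.hstack([cv2.resize(b,(400,300)),cv2.resize(b2,(400,300))]))
cv2.imwrite('pics/m4a.png',b)
st=read_state();print(st['position'],st['force'],st['moment'])
```

```text
[0.47837996 0.09807392 0.04748695] [-0.19269376 -0.34176998 -3.97153255] [ 0.04419189  0.07021948 -0.0059269 ]
```

View pics/m4a.png

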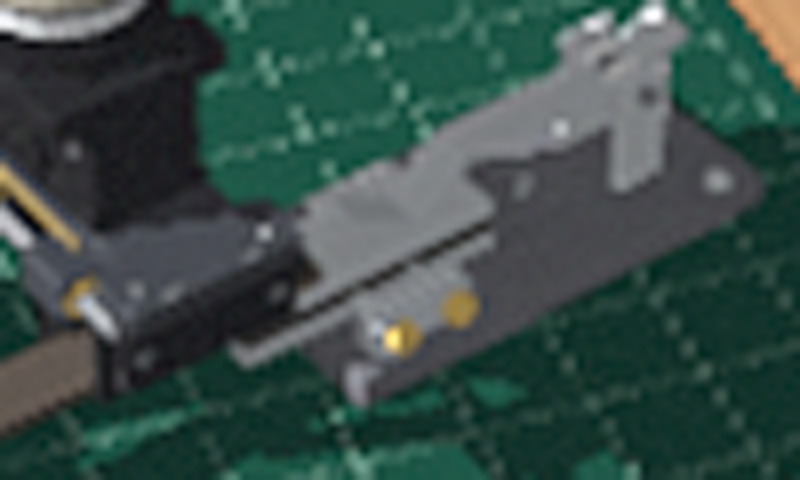

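The nose sits just short of the toe, above the stack and clear. Next I lower it by feel.

Request:
{"op": "jog_arm", "data": {"delta_pos": [[0,0,-0.1],[0,0,-0.2],[0,0,-0.25],[0,0,-0.25]], "turn": [0,0,0,0], "grip": [1,1,1,1]}}

```text
time_s: 8.95
position: [0.4788, 0.098, 0.045]
tcp_rot: [[-0.961, -0.276, -0.0], [-0.276, 0.961, -0.0], [0.0, 0.0, -1.0]]
force: [-0.2, 1.3, -3.5]
opening: 0.34
grasp_force: 30.0
```

Request:
{"op": "jog_arm", "data": {"delta_pos": [[0,0,-0.05],[0,0,-0.1],[0,0,-0.1],[0,0,-0.1]], "turn": [0,0,0,0], "grip": [1,1,1,1]}}

```text
time_s: 9.45
position: [0.4788, 0.0981, 0.0441]
tcp_rot: [[-0.961, -0.276, 0.0], [-0.276, 0.961, -0.0], [-0.0, -0.0, -1.0]]
force: [-0.4, -0.3, -3.1]
opening: 0.337
grasp_force: 30.0
```

Request:
{"op": "jog_arm", "data": {"delta_pos": [[0,0,-0.05],[0,0,-0.1],[0,0,-0.1],[0,0,-0.1]], "turn": [0,0,0,0], "grip": [1,1,1,1]}}

```text
time_s: 9.95
position: [0.4788, 0.0981, 0.0431]
tcp_rot: [[-0.961, -0.276, 0.0], [-0.276, 0.961, -0.0], [-0.0, -0.0, -1.0]]
force: [-0.2, -0.8, -1.0]
opening: 0.337
grasp_force: 30.0
```

Request:
{"op": "jog_arm", "data": {"delta_pos": [[0,0,0.05],[0.3,0.08,0.05],[0.6,0.17,0.05],[0.9,0.26,0.05],[1.2,0.34,0.05],[1.2,0.34,0.05]], "turn": [0,0,0,0,0,0], "grip": [1,1,1,1,1,1]}}

```text
time_s: 10.7
position: [0.4917, 0.1016, 0.0436]
tcp_rot: [[-0.961, -0.276, 0.002], [-0.276, 0.961, 0.0], [-0.002, -0.0, -1.0]]
force: [0.8, 0.5, 0.1]
opening: 0.337
grasp_force: 30.0
```

Request:
{"op": "jog_arm", "data": {"delta_pos": [[-0.02,0.05,0],[-0.03,0.1,0],[-0.03,0.1,0],[-0.03,0.1,0]], "turn": [0,0,0,0], "grip": [1,1,1,1]}}

```text
time_s: 11.2
position: [0.4907, 0.1025, 0.0436]
tcp_rot: [[-0.961, -0.276, 0.0], [-0.276, 0.961, 0.0], [-0.0, -0.0, -1.0]]
force: [0.7, 0.5, -0.7]
opening: 0.342
grasp_force: 30.0
```

Request:
{"op": "jog_arm", "data": {"delta_pos": [[-0.02,0.05,0],[-0.03,0.1,0],[-0.03,0.1,0],[-0.03,0.1,0]], "turn": [0,0,0,0], "grip": [1,1,1,1]}}

```text
time_s: 11.7
position: [0.4901, 0.1033, 0.0436]
tcp_rot: [[-0.961, -0.276, -0.0], [-0.276, 0.961, -0.0], [0.0, -0.0, -1.0]]
force: [0.3, -1.6, -1.1]
opening: 0.338
grasp_force: 30.0
```

Request:
{"op": "jog_arm", "data": {"delta_pos": [[-0.02,0.06,0],[-0.02,0.06,0],[-0.02,0.06,0]], "turn": [0,0,0], "grip": [1,1,1]}}

```text
time_s: 12.08
position: [0.4899, 0.1039, 0.0435]
tcp_rot: [[-0.961, -0.276, -0.0], [-0.276, 0.961, -0.0], [0.0, -0.0, -1.0]]
force: [-0.2, -4.4, -0.5]
opening: 0.339
grasp_force: 30.1
```

Request:
{"op": "jog_arm", "data": {"delta_pos": [[0.3,0.05,0],[0.6,0.13,0],[0.9,0.22,0],[1.2,0.31,0],[1.5,0.39,0],[1.8,0.48,0],[2,0.54,0],[2,0.54,0]], "turn": [0,0,0,0,0,0,0,0], "grip": [1,1,1,1,1,1,1,1]}}

```text
time_s: 13.08
position: [0.5102, 0.1095, 0.0437]
tcp_rot: [[-0.961, -0.276, 0.0], [-0.276, 0.961, 0.0], [-0.0, -0.0, -1.0]]
force: [-1.0, -3.7, 2.9]
opening: 0.34
grasp_force: 30.0
```

Request:
{"op": "jog_arm", "data": {"delta_pos": [[0.1,0,0.04],[0.3,0.06,0.04],[0.5,0.12,0.04],[0.5,0.12,0.04]], "turn": [0,0,0,0], "grip": [1,1,1,1]}}

```text
time_s: 13.58
position: [0.5122, 0.1102, 0.0441]
tcp_rot: [[-0.961, -0.276, -0.006], [-0.276, 0.961, -0.001], [0.006, 0.001, -1.0]]
force: [-5.8, -5.8, 7.1]
opening: 0.34
grasp_force: 30.1
```

Request:
{"op": "jog_arm", "data": {"delta_pos": [[0.1,0,0.04],[0.3,0.05,0.04],[0.5,0.11,0.04],[0.5,0.11,0.04]], "turn": [0,0,0,0], "grip": [1,1,1,1]}}

```text
time_s: 14.08
position: [0.5156, 0.1111, 0.0444]
tcp_rot: [[-0.961, -0.277, -0.009], [-0.277, 0.961, -0.001], [0.009, 0.001, -1.0]]
force: [-8.4, -6.4, 10.0]
opening: 0.334
grasp_force: 30.1
```

Request:
{"op": "jog_arm", "data": {"delta_pos": [[0,-0.02,0.05],[0,-0.03,0.08],[0,-0.03,0.08]], "turn": [0,0,0], "grip": [1,1,1]}}

```text
time_s: 14.45
position: [0.5157, 0.1111, 0.0444]
tcp_rot: [[-0.961, -0.277, -0.009], [-0.277, 0.961, -0.001], [0.009, 0.002, -1.0]]
force: [-7.0, -4.7, 3.4]
opening: 0.339
grasp_force: 30.1
```

Run:
```python
from h import *
s=snap('side','s5');q=snap('scene','c5')
b=cv2.resize(s['color'][180:255,240:340],(800,600),interpolation=cv2.INTER_CUBIC)
cv2.imwrite('pics/m5.png',b)
st=read_state();print(st['position'],st['force'],st['moment'],st['tcp_rot'][:,2])
```

```text
[0.51569476 0.11108444 0.04444204] [-6.92796187 -5.14494939  3.51061883] [-0.88575332  1.05974841 -0.23495518] [-9.31094666e-03 -7.97543172e-04 -9.99956334e-01]
```

View pics/m5.png

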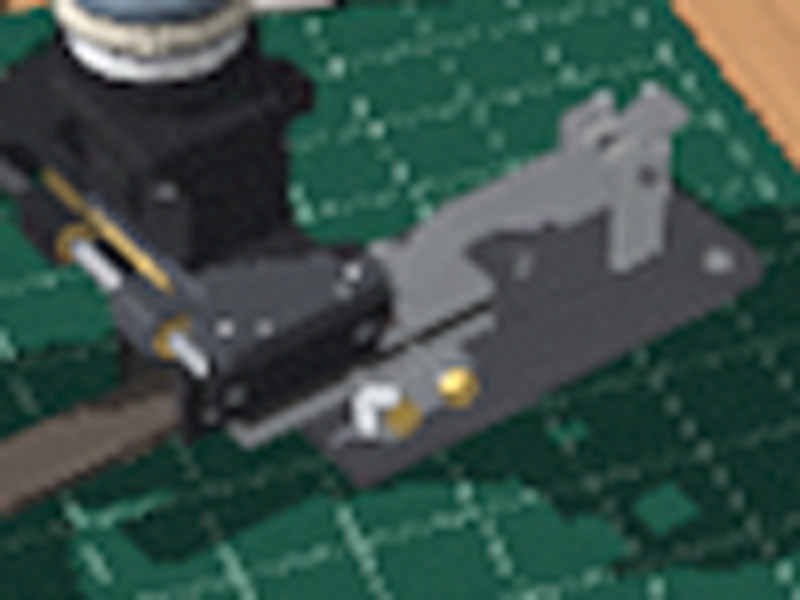

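Request:
{"op": "jog_arm", "data": {"delta_pos": [[0.2,0.04,0.05],[0.4,0.1,0.05],[0.6,0.15,0.05],[0.6,0.15,0.05]], "turn": [0,0,0,0], "grip": [1,1,1,1]}}

```text
time_s: 15.05
position: [0.521, 0.1125, 0.0445]
tcp_rot: [[-0.961, -0.277, -0.011], [-0.277, 0.961, -0.001], [0.011, 0.002, -1.0]]
force: [-7.0, -5.4, 0.3]
opening: 0.334
grasp_force: 30.0
```

Request:
{"op": "jog_arm", "data": {"delta_pos": [[0.2,0.02,0],[0.4,0.08,0],[0.6,0.14,0],[0.8,0.2,0],[0.8,0.2,0]], "turn": [0,0,0,0,0], "grip": [1,1,1,1,1]}}

```text
time_s: 15.68
position: [0.5296, 0.1147, 0.0445]
tcp_rot: [[-0.961, -0.277, -0.009], [-0.277, 0.961, -0.001], [0.009, 0.002, -1.0]]
force: [-2.9, -1.4, -3.2]
opening: 0.342
grasp_force: 30.0
```

The arm now rides on the bar (force dropped, nose about 2 mm past the knee). Release and regrasp nearer the tail.

Request:
{"op": "jog_arm", "data": {"delta_pos": [[0,0,0],[0,0,0],[0,0,0],[-0.5,-0.12,0],[-1.7,-0.47,0],[-3.1,-0.87,0],[-4.4,-1.25,0],[-5.4,-1.55,0],[-5.4,-1.55,0]], "turn": [0,0,0,0,0,0,0,0,0], "grip": [0.4,0.4,0.4,0.4,0.4,0.4,0.4,0.4,0.4]}}

```text
time_s: 16.8
position: [0.4788, 0.0993, 0.0457]
tcp_rot: [[-0.961, -0.276, -0.001], [-0.276, 0.961, 0.0], [0.001, 0.0, -1.0]]
force: [-0.2, 0.0, -1.0]
opening: 0.604
grasp_force: 0.0
```

Run:
```python
from h import *
c=snap('wrist','w6');s=snap('side','s6');
a=cv2.resize(c['color'],(800,600),interpolation=cv2.INTER_CUBIC)[120:580,230:560]
b=cv2.resize(s['color'][160:260,240:342],(467,460),interpolation=cv2.INTER_CUBIC)
cv2.imwrite('pics/m6.png',np.hstack([a,b]))
st=read_state();print(st['position'],st['force'],st['opening'])
```

```text
[0.48059605 0.09939599 0.04576688] [ 0.87646066  0.25102713 -0.23998247] 0.6013229765664135
```

View pics/m6.png

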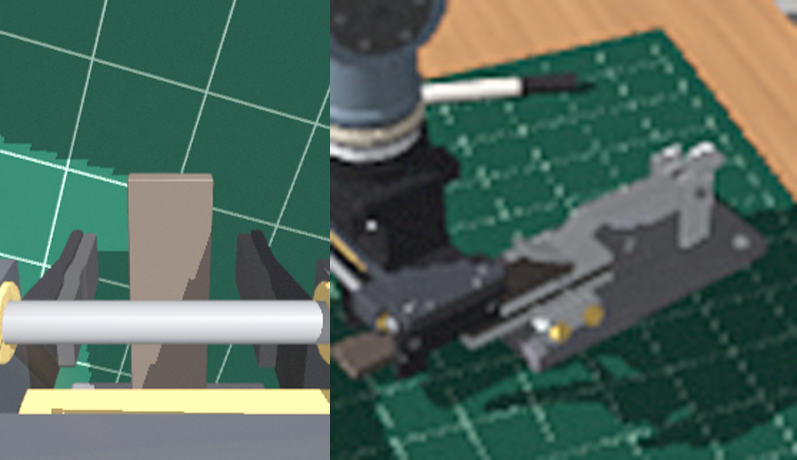

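The bar lies on the stack under the arm, tail free between the open fingers. Lower a little and regrip.

Request:
{"op": "jog_arm", "data": {"delta_pos": [[-0.02,0.08,-0.3],[-0.02,0.08,-0.55],[-0.02,0.08,-0.55],[-0.02,0.08,-0.55],[-0.02,0.08,-0.55],[-0.02,0.08,-0.55]], "turn": [0,0,0,0,0,0], "grip": [0.4,0.4,1,1,1,1]}}

```text
time_s: 17.65
position: [0.4798, 0.1003, 0.0402]
tcp_rot: [[-0.961, -0.276, 0.0], [-0.276, 0.961, 0.0], [-0.0, 0.0, -1.0]]
force: [0.2, 0.7, -1.0]
opening: 0.339
grasp_force: 30.0
```

Request:
{"op": "jog_arm", "data": {"delta_pos": [[0.3,0.09,0],[0.6,0.17,0],[0.9,0.26,0],[1.2,0.34,0],[1.5,0.43,0],[1.8,0.52,0],[2.1,0.6,0],[2.3,0.66,0],[2.3,0.66,0]], "turn": [0,0,0,0,0,0,0,0,0], "grip": [1,1,1,1,1,1,1,1,1]}}

```text
time_s: 18.77
position: [0.5004, 0.1064, 0.0401]
tcp_rot: [[-0.961, -0.276, -0.005], [-0.276, 0.961, -0.001], [0.005, 0.001, -1.0]]
force: [-4.7, -3.6, 4.0]
opening: 0.34
grasp_force: 30.0
```

Request:
{"op": "jog_arm", "data": {"delta_pos": [[0.1,0.01,0.05],[0.2,0.04,0.05],[0.3,0.07,0.05],[0.4,0.1,0.05],[0.5,0.13,0.05],[0.6,0.16,0.05],[0.7,0.19,0.05],[0.7,0.19,0.05]], "turn": [0,0,0,0,0,0,0,0], "grip": [1,1,1,1,1,1,1,1]}}

```text
time_s: 19.77
position: [0.5101, 0.1089, 0.0407]
tcp_rot: [[-0.961, -0.276, 0.001], [-0.276, 0.961, 0.0], [-0.001, -0.0, -1.0]]
force: [-2.0, -0.6, -4.5]
opening: 0.34
grasp_force: 30.0
```

Request:
{"op": "jog_arm", "data": {"delta_pos": [[0.05,0.01,0],[0.1,0.03,0],[0.15,0.04,0],[0.2,0.06,0],[0.2,0.06,0]], "turn": [0,0,0,0,0], "grip": [1,1,1,1,1]}}

```text
time_s: 20.4
position: [0.5119, 0.1094, 0.0407]
tcp_rot: [[-0.961, -0.276, 0.0], [-0.276, 0.961, 0.0], [-0.0, -0.0, -1.0]]
force: [-2.9, -2.2, -4.6]
opening: 0.339
grasp_force: 30.0
```

Request:
{"op": "jog_arm", "data": {"delta_pos": [[0.05,0.01,0],[0.1,0.03,0],[0.15,0.04,0],[0.2,0.06,0],[0.2,0.06,0]], "turn": [0,0,0,0,0], "grip": [1,1,1,1,1]}}

```text
time_s: 21.02
position: [0.5121, 0.1096, 0.0404]
tcp_rot: [[-0.961, -0.277, -0.004], [-0.277, 0.961, -0.001], [0.004, 0.0, -1.0]]
force: [-5.5, -3.3, -4.2]
opening: 0.338
grasp_force: 30.0
```

Request:
{"op": "jog_arm", "data": {"delta_pos": [[0.05,0.01,0],[0.1,0.03,0],[0.15,0.04,0],[0.15,0.04,0]], "turn": [0,0,0,0], "grip": [1,1,1,1]}}

```text
time_s: 21.52
position: [0.5121, 0.1096, 0.0402]
tcp_rot: [[-0.961, -0.277, -0.007], [-0.277, 0.961, -0.001], [0.007, 0.001, -1.0]]
force: [-7.7, -4.5, -1.5]
opening: 0.336
grasp_force: 30.0
```

Request:
{"op": "jog_arm", "data": {"delta_pos": [[0.05,0.01,0],[0.1,0.03,0],[0.1,0.03,0]], "turn": [0,0,0], "grip": [1,1,1]}}

```text
time_s: 21.9
position: [0.5121, 0.1096, 0.0402]
tcp_rot: [[-0.961, -0.277, -0.009], [-0.277, 0.961, -0.002], [0.009, 0.001, -1.0]]
force: [-9.0, -5.5, -0.3]
opening: 0.333
grasp_force: 30.0
```

Solid contact at nose x ≈ 47 mm, which matches the picture. Relax, release, and withdraw straight up.

Request:
{"op": "jog_arm", "data": {"delta_pos": [[-0.15,-0.05,0],[-0.3,-0.1,0],[-0.3,-0.1,0],[-0.3,-0.1,0],[-0.3,-0.1,0],[-0.3,-0.1,0],[-0.3,-0.1,1],[-0.3,-0.1,3],[-0.3,-0.1,6],[-1.5,-0.5,10],[-4,-1.2,14],[-4,-1.2,14]], "turn": [0,0,0,0,0,0,0,0,0,0,0,0], "grip": [1,1,0.3,0.3,0.3,0.3,0.3,0.3,0.3,0.3,0.3,0.3]}}

```text
time_s: 23.4
position: [0.4764, 0.0986, 0.1838]
tcp_rot: [[-0.961, -0.276, 0.005], [-0.276, 0.961, -0.0], [-0.005, -0.002, -1.0]]
force: [-0.3, 0.4, -0.8]
opening: 0.704
grasp_force: 0.0
```

Run:
```python
from h import *
c=snap('wrist','w7');s=snap('side','s7')
a=cv2.resize(c['color'],(800,600),interpolation=cv2.INTER_CUBIC)[80:540,230:560]
b=cv2.resize(s['color'][160:260,240:342],(467,460),interpolation=cv2.INTER_CUBIC)
cv2.imwrite('pics/m7.png',np.hstack([a,b]))
st=read_state();print(st['position'],st['force'],st['time_s'])
```

```text
[0.47670496 0.09867964 0.18135235] [-1.34092008 -0.5111068  -0.28230701] 23.5
```

View pics/m7.png

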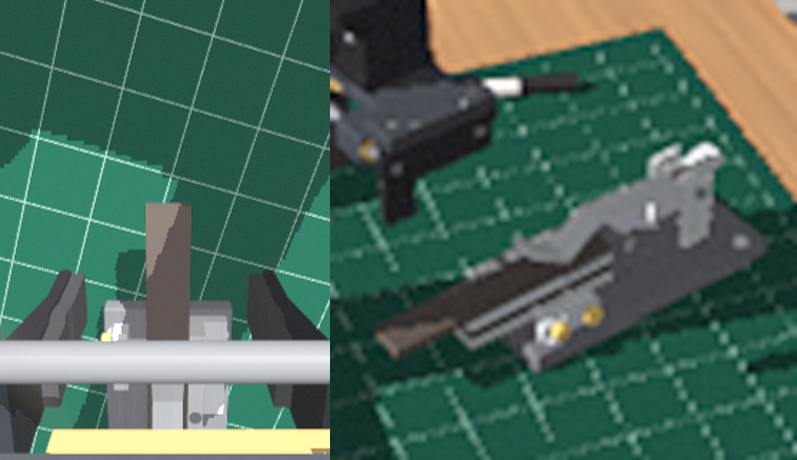

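The bar lies flat on the stack along the fence with the arm bearing on it. Tail corners are at full-frame wrist (376,283),(421,283). One numeric check, then hand in.

Run:
```python
from h import *
c=ld('w7');k=1/1.42857;a=np.radians(16);ex=np.array([np.cos(a),np.sin(a),0]);ey=np.array([-ex[1],ex[0],0])
for u in(376,421):
    p=back(c,u*k,283*k,.051)-np.array([.612,.138,0]);print(p@ex,p@ey)
st=read_state();print(st['qvel'].round(2))
print(hand_in())
```

```text
-0.13852997488784216 -0.014442449292666748
-0.1385865982807705 0.014567353530225336
[ 0.14  2.37 -0.08  0.04 -0.06 -0.07]
the job is handed in; nothing more can be done
None
```

The bar is home against the end stop, flat on the stack and along the fence, with the hold-down arm bearing on it. The gripper is clear and I moved nothing else. Contact was felt at about x = 47 mm with about 10 N total push, and the job was handed in at about 23.5 s.

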